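# Walk the mould block round to the fence

### The arm

A 7-joint arm with a two-finger parallel gripper is mounted at the origin on the work surface. World frame = base frame: x ahead of the robot, y to its left, z up, the work surface at z = 0. Lengths are in m, angles in rad, forces in N, time in s.
With the tool pointing down it reaches from about 0.4 to 0.875 m from the base axis. Payload 6.5 kg.
Tool frame: the origin (TCP) lies at the very end of the fingers, on their centre line; the grasp point (between the pads) lies 19 mm behind it; y points along the fingers, x is the direction in which the jaws open and shut, and the axes are right-handed (so a half turn about y gives the same grasp; the last joint's range is limited). The gripper opens to 88 mm and grips with 3 to 60 N. Pads are 18 mm wide; open, the fingers measure 123 mm over their backs; the gripper's body (75 mm by 187 mm) begins 45 mm behind the grasp point.
Start: joints at [1.217, 0.536, -0.004, 1.538, 0.003, 1.067, -0.071], TCP at [0.184, -0.623, 0.239] pointing down, gripper open.
Joint ranges: [-2.7, 2.7], [-0.37, 2.16], [-1.27, 1.26], [0.24, 2.4], [-1.31, 4.45], [0.19, 1.91], [-2.76, 2.76]. Speed limits (rad/s): [2.39, 2.39, 3.14, 3.14, 3.14, 3.14, 3.14].

### API

Orientations are given as a rotation vector (axis times angle).
In Python, from bench import observe, eyes, manip gives the robot as it stands.
- The arm moves only by the tool servo_tool, never from a script. Its argument "series" is a list of rows, each an object with "fingers": the opening, from 0 (shut) to 1 (fully open); "delta_pos": the shift along the world's x, y, z in mm, a list of three; "roll": the turn about the world's z in degrees. In form: [{"fingers": fingers, "delta_pos": [tx, ty, tz], "roll": roll}, ...]. A call has 1 to 5 rows; each row shifts and turns the commanded pose from where the row before left it; what a row does not reach is not made up. A row lasts 1/10 s, in which the tool goes at most 50 mm and 8.59 degrees, less where a joint would pass 70% of its speed; a pose out of reach is approached as far as the arm can. A call with a gripper value outside its range is refused whole. The fingers move at their own pace and stop on an object; the grip force is fixed at half the most. Time passes only in rows, so rows that do not move let the fingers close. It gives the time, the measured TCP pose, the force and the opening at its end, in the units of the state.
- observe(): the state, without advancing time (a new reading comes with each control period).
- eyes.camera(name): name is "scene" or "side" or "wrist"; returns (picture, depth): 420x560x3 uint8, blue, green, red; 420x560 float32, m along the optical axis (not along the pixel's ray), 0 where there is no reading.
- eyes.get_calibration(name): a dict with "fx", "fy", "cx", "cy" (pixels), "k1" (the pictures are not rectified: a ray, as slopes to the right and down, at radius r is drawn at 1 + k1 r^2 times it, then the intrinsics apply), "R" (3x3) and "t" (3): a world point X has camera coordinates R X + t. Camera axes: x right, y down, z forward; pixel columns grow to the right and rows downward; lengths in m; the calibration is good to about 2 mm. A picture is of the moment at which its call begins: read the wrist's pose just before it. get_calibration takes no time and is no camera call; for the wrist camera it gives the pose at the moment of the call.
- manip.sign_off(): hands the job in, once; it reports no verdict.
The state is a dict: "time_s": time; "joint_pos": joint angles; "qd": joint speeds; "effort": joint torques, N m; "eef_pos": TCP position; "ee_rot": TCP orientation; "force": force on the tool from outside, world axes, zero at the start; "ft_torque": the same for the moment, N m; "grip_width": finger opening in m.
Only numpy, scipy, OpenCV 4.12 (cv2) and the standard library are available. Lean on these libraries where they do the work, as an engineer would, in place of code of your own. Each camera call takes 0.05 s, during which the arm holds its last target.

### The job

Walk the heavy blue mould block round by nudging its corners with your fingertips, pushing on its sides only (never on its cover plate, and without lifting or tipping it), until one of its long sides faces the stop fence while the block is still clear of the fence. Then push it up until that long side sits flat against the fence, with the whole block between the two yellow bands. Leave the cup, bottles, can and wooden stirring spatula where they are.

Things in the scene. Friction and masses are not known exactly. Their poses are not given: they have to be found in the camera images.
- mould: The heavy mould block: a loose blue resin block, 100 mm along its x, 130 mm along its y (the long sides are the two 130 mm side faces, facing its +x and -x; either may be used), 45 mm tall, total mass about 0.75 to 1.0 kg. Origin: centre of its underside, z up. It stands on the bench and slides only against friction (roughly 4 to 10 N). Too wide to grip.
- mould_cover: Aluminium cover plate fixed on top of the mould block, 84 x 114 x 6 mm, set in 8 mm from the block's sides, its upper face 51 mm above the bench (bolt heads to 54 mm). Not to be pressed. Origin: centre of its underside, 45 mm above the block's origin.
- fence: The stop fence: a straight aluminium bar fixed to the bench, 24 mm thick along its x, 260 mm long along its y, 30 mm tall, with two yellow bands round it whose inner edges lie 100 mm either side of its middle. Origin: centre of its underside; its -x face (12 mm from the origin) looks towards the robot side and is the face to use.
- cup: Bystander: empty clear plastic mixing cup, 72 mm wide, 95 mm tall; origin: centre of its underside. Leave alone.
- dye_a: Bystander: small white dye bottle with red cap, 36 mm wide, 75 mm tall; origin: centre of its underside. Leave alone.
- dye_b: Bystander: small white dye bottle with black cap, 36 mm wide, 75 mm tall; origin: centre of its underside. Leave alone.
- spray: Bystander: release-spray can, white and blue, 56 mm wide, 170 mm tall; origin: centre of its underside. Leave alone.
- resin: Bystander: white resin bottle with grey cap, 84 mm wide, 190 mm tall; origin: centre of its underside. Leave alone.
- stirrer: Bystander: wooden mixing spatula (the stirrer) lying on the bench, 280 mm long along its x, blade 65 mm wide at +x; origin: on the bench under its middle. Leave alone.
Things that resemble listed ones, but are neither listed nor needed, are in the scene too. Of the things that look like the mould, the largest one is meant.

How it is judged:
By the outcome, as a careful person would: the job done as asked, in the order asked, and still so for the second after the job is handed in, with the robot touching nothing.
It also fails if it takes over 58 s, if anything falls off the work surface, if the arm or the gripper's body presses on something with over 40 N, if the wrist force passes 120 N, or if a joint passes its speed limit or range.

## Working session

There is one attempt and no reset: what is moved stays moved. The work goes in short steps, Python scripts to look and compute and a tool call to move; the robot and the scene stay as the last step left them, time stands still between calls to the robot, and variables do not carry over. Pictures are saved under pics/ and viewed, and the job is handed in when it is done.

Besides the shell and the picture viewer there is one more tool, called after ">>>" as a command line: name --argument value ..., lists and objects as JSON in quotes. servo_tool: Moves the arm, as the interface text tells. Its arguments: {"type":"object","properties":{"series":{"type":"array"}},"required":["series"]}

```bash
mkdir -p pics; ls; python3 - <<'E'
from bench import observe, eyes, manip
import cv2,numpy as np
s=observe();print(s)
for n in ["scene","side"]:
    p,d=eyes.camera(n); cv2.imwrite(f"pics/{n}0.png",p); np.save(f"{n}0.npy",d)
    print(n,eyes.get_calibration(n))
E
```

```text
pics
{'time_s': 0.0, 'joint_pos': array([ 1.21683447,  0.53717366, -0.00444683,  1.53884783,  0.00257968,
        1.06728399, -0.07121495]), 'qd': array([ 1.18770159e-03,  6.37329052e-04, -5.91343728e-04,  3.77543879e-04,
        5.24478046e-05, -4.79365190e-04,  1.09194953e-04]), 'effort': array([-4.92144482e-04, -5.70982254e+01,  9.90518779e-01, -2.51608211e+01,
       -5.62144595e-02,  1.79203186e-02,  1.91316258e-04]), 'eef_pos': array([ 0.18429802, -0.62269625,  0.23784399]), 'ee_rot': array([-1.33075188,  0.99565611, -0.99328431]), 'force': array([-0.83619442,  0.38939864,  0.0877543 ]), 'ft_torque': array([-0.00527527, -0.01217293,  0.00598753]), 'grip_width': 0.08827954701835837}
scene {'fx': 415.5771635470589, 'fy': 415.5771635470589, 'cx': 286.8852251708927, 'cy': 211.77033631009778, 'k1': -0.022454318759507014, 'R': array([[ 0.28968531,  0.9571118 , -0.00440792],
       [ 0.60948303, -0.18801689, -0.77018185],
       [-0.7379789 ,  0.22042382, -0.63780913]]), 't': array([-0.15647469, -0.33265785,  1.67298047])}
side {'fx': 511.98595069656665, 'fy': 511.98595069656665, 'cx': 278.8378316244322, 'cy': 205.10859280105947, 'k1': 0.0003194153472338003, 'R': array([[-8.54221314e-01, -5.19909139e-01, -6.58737750e-04],
       [-3.10645318e-01,  5.11411758e-01, -8.01222504e-01],
       [ 4.16899789e-01, -6.84216706e-01, -5.98366163e-01]]), 't': array([0.51339016, 0.25424783, 1.12633149])}
```

View pics/scene0.png

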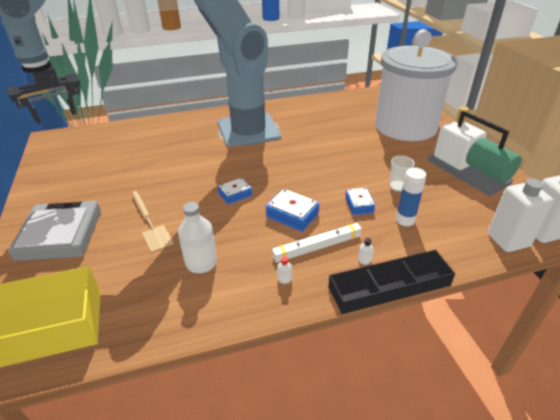

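View pics/side0.png

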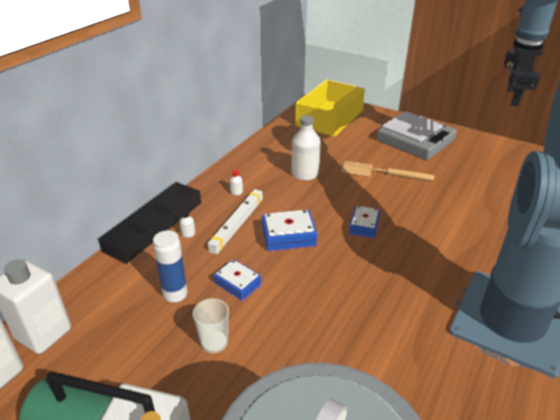

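Three look-alikes in the scene picture: (235,189) small, (293,209) large, (360,200) small. In the side picture they are at (365,221), (290,229) and (237,278). The largest, at (293,209), fits the 100x130 description. I'll confirm with measurements and an enlarged crop.

```bash
cat > h.py <<'E'
import cv2,numpy as np
from bench import observe, eyes, manip
def K(c): return np.array([[c['fx'],0,c['cx']],[0,c['fy'],c['cy']],[0,0,1]])
def slopes(c,uv):
    return cv2.undistortPoints(np.asarray(uv,float).reshape(-1,1,2),K(c),np.array([c['k1'],0,0,0])).reshape(-1,2)
def plane(c,uv,z):
    s=slopes(c,uv); d=np.c_[s,np.ones(len(s))]@c['R']; o=-c['R'].T@c['t']
    return o+d*((z-o[2])/d[:,2])[:,None]
def cloud(c,dep,mask):
    v,u=np.nonzero(mask&(dep>0)); uv=np.c_[u,v]; s=slopes(c,uv); Z=dep[v,u]
    X=(np.c_[s*Z[:,None],Z]-c['t'])@c['R']; return uv,X
def proj(c,X):
    P=np.asarray(X)@c['R'].T+c['t']; s=P[:,:2]/P[:,2:]; r2=(s**2).sum(1,keepdims=True)
    s=s*(1+c['k1']*r2); return s*[c['fx'],c['fy']]+[c['cx'],c['cy']]
def blue(p):
    h=cv2.cvtColor(p,cv2.COLOR_BGR2HSV); return cv2.inRange(h,(100,120,60),(130,255,255))
E
python3 - <<'E'
from h import *
for n in ["scene","side"]:
    p=cv2.imread(f"pics/{n}0.png"); d=np.load(f"{n}0.npy"); c=eyes.get_calibration(n)
    m=np.ones(d.shape,bool); uv,X=cloud(c,d,m)
    # height map blobs
    b=cv2.morphologyEx(blue(p),cv2.MORPH_CLOSE,np.ones((9,9)))
    k,l,st,ce=cv2.connectedComponentsWithStats(b)
    for i in range(1,k):
        if st[i,4]<150: continue
        _,Q=cloud(c,d,l==i); w=(Q[:,2]>.02)&(Q[:,2]<.07)&(Q[:,0]>.2)&(Q[:,0]<1)
        if w.sum()<100: continue
        r=cv2.minAreaRect(Q[w,:2].astype(np.float32)*1000); print(n,ce[i].round(),st[i,4],'z95',np.percentile(Q[w,2],[5,50,95]).round(3),r)
p=cv2.imread("pics/scene0.png")[160:300,200:420]
q=cv2.imread("pics/side0.png")[180:320,180:400]
cv2.imwrite("pics/crop0.png",np.vstack([cv2.resize(p,None,fx=2.1,fy=2.1,interpolation=2),cv2.resize(q,None,fx=2.1,fy=2.1,interpolation=2)]))
E
```

```text
scene [409. 204.] 391 z95 [0.042 0.056 0.067] ((702.6282958984375, 311.0511169433594), (48.75385284423828, 20.9383602142334), 55.40370559692383)
scene [292. 217.] 595 z95 [0.022 0.035 0.046] ((605.0938720703125, -0.67791748046875), (149.71563720703125, 75.24263763427734), 77.03797912597656)
side [289. 240.] 716 z95 [0.022 0.036 0.045] ((558.4210815429688, 46.66276550292969), (152.2969512939453, 79.48664093017578), 7.812437534332275)
side [363. 230.] 226 z95 [0.021 0.027 0.031] ((398.93463134765625, -96.91973114013672), (71.07492065429688, 29.256696701049805), 35.79221725463867)
side [172. 276.] 581 z95 [0.042 0.055 0.068] ((671.2837524414062, 336.5548400878906), (49.49749755859375, 20.102190017700195), 50.93378829956055)
side [238. 287.] 411 z95 [0.021 0.028 0.032] ((568.2254638671875, 246.7686004638672), (105.44131469726562, 54.76723098754883), 28.13086700439453)
```

View pics/crop0.png

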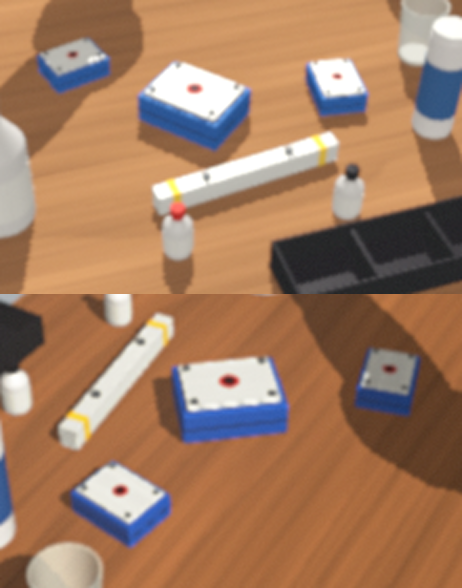

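```bash
cat >> h.py <<'E'
def rect(P):
    (c,s,a)=cv2.minAreaRect((P*1000).astype(np.float32))
    if s[0]<s[1]: s=s[::-1]; a+=90
    return np.round(c,1),np.round(s,1),round((a+90)%180-90,1)  # angle of LONG axis vs world x
def both(tag):
    out={}
    for n in ["scene","side"]:
        p,d=eyes.camera(n); out[n]=(p,d,eyes.get_calibration(n)); cv2.imwrite(f"pics/{n}{tag}.png",p); np.save(f"{n}{tag}.npy",d)
    return out
def load(tag):
    return {n:(cv2.imread(f"pics/{n}{tag}.png"),np.load(f"{n}{tag}.npy"),eyes.get_calibration(n)) for n in ["scene","side"]}
def white(p):
    h=cv2.cvtColor(p,cv2.COLOR_BGR2HSV); return (h[...,1]<75)&(h[...,2]>110)
def blob(c,d,mask,z,tol,near,rad):
    """largest connected blob of mask whose depth height is z+-tol near a point; sub-rect of contour cast to plane z"""
    uv,X=cloud(c,d,mask); w=(abs(X[:,2]-z)<tol)&(np.hypot(*(X[:,:2]-near).T)<rad)
    m=np.zeros(d.shape,np.uint8); m[uv[w,1],uv[w,0]]=255
    m=cv2.morphologyEx(m,cv2.MORPH_CLOSE,np.ones((3,3)))
    cs,_=cv2.findContours(m,cv2.RETR_EXTERNAL,cv2.CHAIN_APPROX_NONE)
    q=max(cs,key=cv2.contourArea).reshape(-1,2)
    return plane(c,q,z)[:,:2]
E
python3 - <<'E'
from h import *
for n,(p,d,c) in load(0).items():
    print(n,'cover',rect(blob(c,d,white(p),.051,.009,(.57,.03),.13)))
    h=cv2.cvtColor(p,cv2.COLOR_BGR2HSV); y=cv2.inRange(h,(22,60,120),(38,255,255))>0
    print(n,'fence',rect(blob(c,d,white(p)|y,.030,.008,(.71,.1),.18)))
    b=blue(p)>0
    print('block',rect(blob(c,d,white(p)|b,.047,.012,(.57,.03),.13)))
    o=np.array([ [.2,-.3]])
    # obstacles: everything 2cm+ above bench
    uv,X=cloud(c,d,np.ones(d.shape,bool)); w=(X[:,2]>.015)&(X[:,2]<.3)&(X[:,0]>.25)&(X[:,0]<1)&(abs(X[:,1])<.5)
    m=np.zeros((300,300,3),np.uint8); g=((X[w,:2]-[.25,-.5])*300/1).astype(int); g=g[(g>=0).all(1)]
E
```

```text
scene cover (array([570.9,   5.5]), array([125.5,  96.6]), 40.8)
scene fence (array([714.5,  42.9]), array([245.5,  32.8]), -83.5)
block (array([573.4,   5.5]), array([135.1, 109.4]), 40.2)
side cover (array([564.1,  12.4]), array([117.4,  89.3]), 40.6)
side fence (array([709.5,  45.5]), array([254.6,  28.8]), -83.4)
block (array([562.1,  18.3]), array([128.4, 111.4]), 40.7)
```

```bash
python3 - <<'E'
from h import *
from scipy.spatial.transform import Rotation as R
s=observe(); M=R.from_rotvec(s['ee_rot']).as_matrix(); print(M.round(3))
fc=np.array([.7115,.0445]);a=np.deg2rad(6.5)
for n,(p,d,c) in load(0).items():
    uv,X=cloud(c,d,np.ones(d.shape,bool)); 
    w=(X[:,2]>.012)&(X[:,2]<.35)&(X[:,0]>.25)&(X[:,0]<1)&(abs(X[:,1])<.6)
    g=((X[w,:2]-[.25,-.6])*500).astype(int); m=np.zeros((380,605),np.uint8)
    np.maximum.at(m,(g[:,0],g[:,1]),(X[w,2]*700).clip(0,255).astype(np.uint8))
    mm=cv2.morphologyEx((m>0).astype(np.uint8),cv2.MORPH_CLOSE,np.ones((5,5)))
    k,l,st,ce=cv2.connectedComponentsWithStats(mm)
    for i in range(1,k):
        if st[i,4]>60: print(n,'x',(250+np.array([st[i,1],st[i,1]+st[i,3]])*2),'y',(-600+np.array([st[i,0],st[i,0]+st[i,2]])*2),'zmax',m[l==i].max()/700)
E
```

```text
[[ 0.284 -0.001  0.959]
 [-0.959  0.001  0.284]
 [-0.001 -1.    -0.   ]]
scene x [250 300] y [514 600] zmax 0.28714285714285714
scene x [322 472] y [-452 -404] zmax 0.02142857142857143
scene x [364 570] y [-600 -546] zmax 0.055714285714285716
scene x [372 462] y [-190  -84] zmax 0.03857142857142857
scene x [406 530] y [562 600] zmax 0.14
scene x [488 560] y [350 422] zmax 0.09714285714285714
scene x [490 648] y [-72  86] zmax 0.05714285714285714
scene x [530 630] y [180 262] zmax 0.03857142857142857
scene x [658 724] y [-324 -240] zmax 0.19142857142857142
scene x [658 718] y [292 352] zmax 0.17285714285714285
scene x [684 740] y [-96 168] zmax 0.03571428571428571
scene x [698 864] y [-600 -536] zmax 0.09285714285714286
scene x [786 820] y [-106  -66] zmax 0.07857142857142857
scene x [786 820] y [118 156] zmax 0.07571428571428572
scene x [804 898] y [510 600] zmax 0.20142857142857143
scene x [852 948] y [  8 314] zmax 0.04857142857142857
side x [250 296] y [518 600] zmax 0.2842857142857143
side x [320 486] y [-448 -398] zmax 0.02142857142857143
side x [360 568] y [-600 -540] zmax 0.05714285714285714
side x [370 458] y [-186  -78] zmax 0.03857142857142857
side x [414 482] y [580 600] zmax 0.14
side x [486 650] y [-66  90] zmax 0.055714285714285716
side x [490 564] y [350 424] zmax 0.09571428571428571
side x [530 634] y [182 266] zmax 0.04
side x [634 718] y [-310 -230] zmax 0.19142857142857142
side x [656 716] y [296 356] zmax 0.17285714285714285
side x [684 742] y [-96 170] zmax 0.03571428571428571
side x [698 868] y [-600 -528] zmax 0.09142857142857143
side x [780 820] y [-98 -62] zmax 0.07714285714285714
side x [780 818] y [122 162] zmax 0.07571428571428572
side x [800 894] y [514 600] zmax 0.20285714285714285
side x [852 952] y [  8 316] zmax 0.04857142857142857
```

Fence is at about (711, 44) mm with yaw 6.5°. The mould is at about (567, 10), with its long axis at 40.7°, and it needs about +56° CCW. The crop and sizes confirm the target: 130x100 mm and 51 mm tall, against about 70 to 80 mm and 36 mm tall for the look-alikes.

Plan: nudge its robot-side corner, then its -y corner, from the robot side, then push with open fingers.

>>> servo_tool --series '[{"fingers":0,"delta_pos":[24,32,-6],"roll":-2},{"fingers":0,"delta_pos":[24,32,-6],"roll":-2},{"fingers":0,"delta_pos":[24,32,-6],"roll":-2},{"fingers":0,"delta_pos":[24,32,-6],"roll":-2},{"fingers":0,"delta_pos":[24,32,-6],"roll":-2}]'

```text
time_s: 0.6
eef_pos: [0.3051, -0.4617, 0.2082]
ee_rot: [-1.26, 1.127, -1.126]
force: [0.5, -0.7, 0.1]
grip_width: 0.0501
```

>>> servo_tool --series '[{"fingers":0,"delta_pos":[24,32,-6],"roll":0},{"fingers":0,"delta_pos":[24,32,-6],"roll":0},{"fingers":0,"delta_pos":[24,32,-6],"roll":0},{"fingers":0,"delta_pos":[24,32,-6],"roll":0},{"fingers":0,"delta_pos":[24,32,-6],"roll":0}]'

```text
time_s: 1.1
eef_pos: [0.425, -0.3018, 0.1783]
ee_rot: [-1.261, 1.126, -1.125]
force: [0.9, -1.2, -0.5]
grip_width: 0.0102
```

>>> servo_tool --series '[{"fingers":0,"delta_pos":[3,40,-6],"roll":0},{"fingers":0,"delta_pos":[3,40,-6],"roll":0},{"fingers":0,"delta_pos":[3,40,-6],"roll":0},{"fingers":0,"delta_pos":[3,40,-6],"roll":0},{"fingers":0,"delta_pos":[3,40,-6],"roll":0}]'

```text
time_s: 1.6
eef_pos: [0.4392, -0.1017, 0.1484]
ee_rot: [-1.261, 1.126, -1.125]
force: [1.3, 0.1, -0.0]
grip_width: 0.0006
```

>>> servo_tool --series '[{"fingers":0,"delta_pos":[2,40,-6],"roll":0},{"fingers":0,"delta_pos":[2,40,-6],"roll":0},{"fingers":0,"delta_pos":[2,40,-6],"roll":0},{"fingers":0,"delta_pos":[2,37,-6],"roll":0},{"fingers":0,"delta_pos":[0,0,-6],"roll":0}]'

```text
time_s: 2.1
eef_pos: [0.4477, 0.0593, 0.1186]
ee_rot: [-1.261, 1.12, -1.118]
force: [-0.9, -0.6, 0.4]
grip_width: 0.0003
```

>>> servo_tool --series '[{"fingers":0,"delta_pos":[0,0,-30],"roll":0},{"fingers":0,"delta_pos":[0,0,-30],"roll":0},{"fingers":0,"delta_pos":[0,0,-28],"roll":0},{"fingers":0,"delta_pos":[0,0,-10],"roll":0},{"fingers":0,"delta_pos":[0,0,0],"roll":0}]'

```text
time_s: 2.6
eef_pos: [0.4464, 0.0531, 0.0197]
ee_rot: [-1.263, 1.127, -1.125]
force: [0.0, -0.8, -0.4]
grip_width: 0.0005
```

```bash
python3 - <<'E'
from h import *
o=both(1); a=o['side'][0][150:330,180:420]; b=o['scene'][0][130:260,200:400]
cv2.imwrite("pics/c1.png",cv2.resize(a,None,fx=3,fy=3))
print(observe()['eef_pos'])
E
```

```text
[0.44793601 0.05348287 0.02135731]
```

View pics/c1.png

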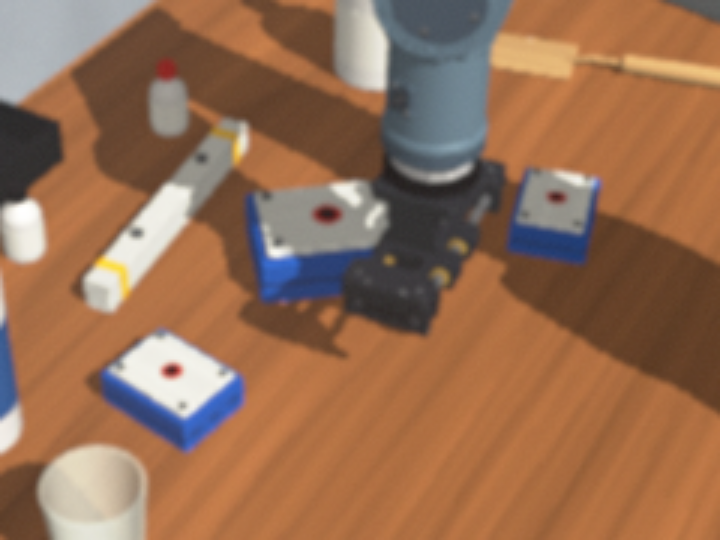

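>>> servo_tool --series '[{"fingers":0,"delta_pos":[11,9,-1],"roll":0},{"fingers":0,"delta_pos":[10,-12,0],"roll":0},{"fingers":0,"delta_pos":[7,-8,0],"roll":0},{"fingers":0,"delta_pos":[7,-8,0],"roll":0},{"fingers":0,"delta_pos":[7,-8,0],"roll":0}]'

```text
time_s: 3.2
eef_pos: [0.489, 0.0267, 0.0199]
ee_rot: [-1.262, 1.127, -1.124]
force: [-7.9, 5.2, 7.4]
grip_width: 0.0006
```

>>> servo_tool --series '[{"fingers":0,"delta_pos":[7,-8,0],"roll":0},{"fingers":0,"delta_pos":[7,-7,0],"roll":0},{"fingers":0,"delta_pos":[8,-6,0],"roll":0}]'

```text
time_s: 3.5
eef_pos: [0.5067, 0.0062, 0.0192]
ee_rot: [-1.268, 1.132, -1.12]
force: [-11.8, 2.5, 10.1]
grip_width: 0.0006
```

```bash
cat >> h.py <<'E'
def track(tag,near,rad=.1):
    o=both(tag)
    for n,(p,d,c) in o.items():
        print(n,'cover',rect(blob(c,d,white(p)|(blue(p)<0),.051,.009,near,rad)))
    print(observe()['eef_pos'].round(4),observe()['time_s'])
    cv2.imwrite(f"pics/c{tag}.png",np.hstack([cv2.resize(o['side'][0][150:330,180:380],None,fx=2,fy=2),cv2.resize(o['scene'][0][140:320,200:400],None,fx=2,fy=2)]))
E
python3 -c "
from h import *
track(2,(.58,.0))"
```

```text
scene cover (array([592.7,  -3.9]), array([127.1, 103.6]), 54.2)
side cover (array([588.9,   6.5]), array([107.2,  89.7]), 55.2)
[0.5094 0.0046 0.0194] 3.6
```

View pics/c2.png

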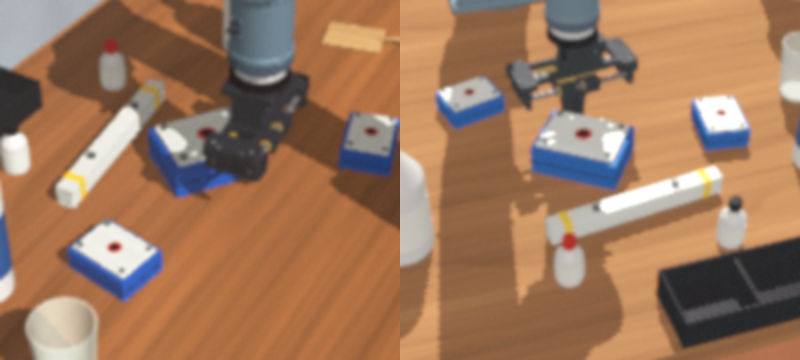

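Turned 14° so far. The upward force on the fingers suggests contact high on the side, so I'm going lower and further out along the face.

>>> servo_tool --series '[{"fingers":0,"delta_pos":[-12,-1,0],"roll":0},{"fingers":0,"delta_pos":[-4,-4,-10],"roll":0},{"fingers":0,"delta_pos":[6,-4,0],"roll":0},{"fingers":0,"delta_pos":[7,-5,0],"roll":0}]'

```text
time_s: 4.0
eef_pos: [0.5076, -0.0089, 0.009]
ee_rot: [-1.263, 1.128, -1.124]
force: [-2.6, 0.0, -1.6]
grip_width: 0.0008
```

>>> servo_tool --series '[{"fingers":0,"delta_pos":[6,-4,0],"roll":0},{"fingers":0,"delta_pos":[7,-4,0],"roll":0},{"fingers":0,"delta_pos":[7,-4,0],"roll":0}]'

```text
time_s: 4.3
eef_pos: [0.5288, -0.0209, 0.0096]
ee_rot: [-1.261, 1.126, -1.125]
force: [-2.5, -0.5, -1.9]
grip_width: 0.0003
```

```bash
python3 -c "
from h import *
track(3,(.585,.0))"
```

```text
scene cover (array([614.8,  -7.2]), array([126.2,  98.3]), 66.8)
side cover (array([610.9,   0.7]), array([121.7,  89. ]), 69.7)
[ 0.5304 -0.0211  0.01  ] 4.4
```

View pics/c3.png

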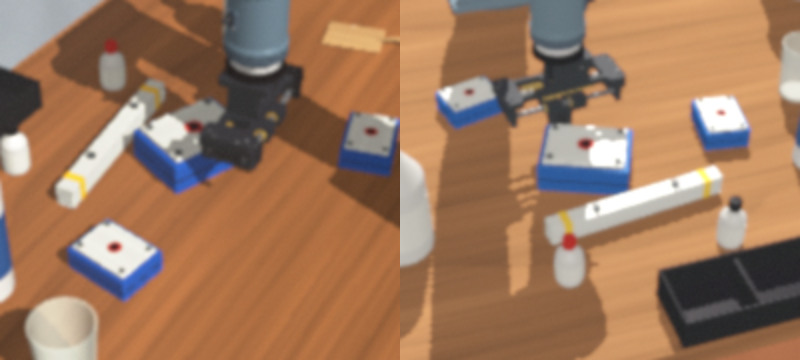

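Long axis now at about 68° (target 96.5°), centre about (611,-4), and it is clear of the fence. Next I nudge the -y corner on the short side to turn it and bring it back toward +y.

>>> servo_tool --series '[{"fingers":0,"delta_pos":[-20,2,0],"roll":0},{"fingers":0,"delta_pos":[-5,-40,0],"roll":0},{"fingers":0,"delta_pos":[10,-40,0],"roll":0},{"fingers":0,"delta_pos":[40,-25,0],"roll":0},{"fingers":0,"delta_pos":[40,0,0],"roll":0}]'

```text
time_s: 4.9
eef_pos: [0.5954, -0.1298, 0.0107]
ee_rot: [-1.259, 1.127, -1.134]
force: [-0.6, -0.8, 0.9]
grip_width: 0.0004
```

>>> servo_tool --series '[{"fingers":0,"delta_pos":[16,0,0],"roll":0},{"fingers":0,"delta_pos":[4,10,0],"roll":0},{"fingers":0,"delta_pos":[3,8,0],"roll":0},{"fingers":0,"delta_pos":[2,7,0],"roll":0}]'

```text
time_s: 5.3
eef_pos: [0.6179, -0.097, 0.0097]
ee_rot: [-1.262, 1.125, -1.124]
force: [0.2, -4.6, 0.2]
grip_width: 0.0004
```

```bash
python3 -c "
from h import *
track(4,(.61,.0))"
```

```text
scene cover (array([614.1,  -3.4]), array([119. ,  94.2]), 66.3)
side cover (array([610. ,   6.6]), array([127.3,  90.7]), 68.3)
[ 0.618  -0.0968  0.0098] 5.4
```

View pics/c4.png

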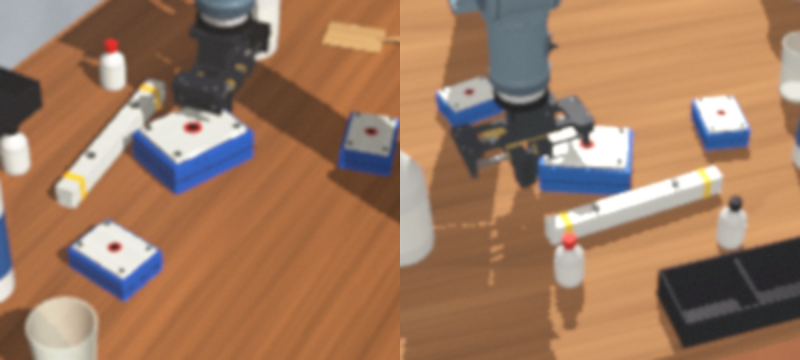

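>>> servo_tool --series '[{"fingers":0,"delta_pos":[2,7,0],"roll":0},{"fingers":0,"delta_pos":[2,7,0],"roll":0},{"fingers":0,"delta_pos":[2,7,0],"roll":0},{"fingers":0,"delta_pos":[2,7,0],"roll":0}]'

```text
time_s: 5.8
eef_pos: [0.6265, -0.0707, 0.0098]
ee_rot: [-1.261, 1.125, -1.127]
force: [0.8, -3.8, -0.6]
grip_width: 0.0004
```

```bash
python3 -c "
from h import *
track(5,(.615,.015))"
```

```text
scene cover (array([613.6,  21.8]), array([119.9,  91.6]), 75.8)
side cover (array([607.5,  25.5]), array([117. ,  89.9]), 76.2)
[ 0.6269 -0.0685  0.0098] 5.9
```

View pics/c5.png

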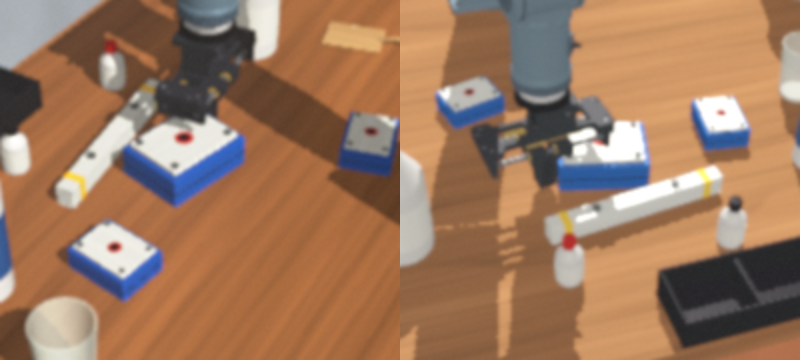

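>>> servo_tool --series '[{"fingers":0,"delta_pos":[4,-3,0],"roll":0},{"fingers":0,"delta_pos":[2,7,0],"roll":0},{"fingers":0,"delta_pos":[1,7,0],"roll":0},{"fingers":0,"delta_pos":[1,7,0],"roll":0},{"fingers":0,"delta_pos":[1,6,0],"roll":0}]'

```text
time_s: 6.4
eef_pos: [0.6357, -0.0457, 0.0097]
ee_rot: [-1.261, 1.125, -1.125]
force: [2.2, -4.1, -1.6]
grip_width: -0.0
```

```bash
python3 -c "
from h import *
track(6,(.61,.035))"
```

```text
scene cover (array([607.7,  43.3]), array([118.7,  93. ]), 83.1)
side cover (array([603.1,  46.9]), array([116.9,  90.5]), 83.2)
[ 0.6357 -0.0443  0.0098] 6.5
```

>>> servo_tool --series '[{"fingers":0,"delta_pos":[-4,-25,0],"roll":0},{"fingers":0,"delta_pos":[-45,-10,0],"roll":0},{"fingers":0,"delta_pos":[-45,0,0],"roll":0},{"fingers":0,"delta_pos":[-26,35,0],"roll":0},{"fingers":0,"delta_pos":[0,45,0],"roll":0}]'

```text
time_s: 7.0
eef_pos: [0.5102, -0.0029, 0.0093]
ee_rot: [-1.264, 1.133, -1.127]
force: [1.1, 0.9, -0.2]
grip_width: 0.0009
```

>>> servo_tool --series '[{"fingers":0,"delta_pos":[5,6,0],"roll":0},{"fingers":0,"delta_pos":[8,-1,0],"roll":0},{"fingers":0,"delta_pos":[7,-1,0],"roll":0}]'

```text
time_s: 7.3
eef_pos: [0.536, 0.0022, 0.0097]
ee_rot: [-1.261, 1.126, -1.125]
force: [-3.6, 0.3, 3.1]
grip_width: 0.0003
```

```bash
python3 -c "
from h import *
track(7,(.61,.045))"
```

```text
scene cover (array([607.7,  43.9]), array([120.2,  93.7]), 84.0)
side cover (array([604.4,  46.6]), array([116.6,  90. ]), 85.0)
[0.5365 0.0011 0.0096] 7.4
```

View pics/c7.png

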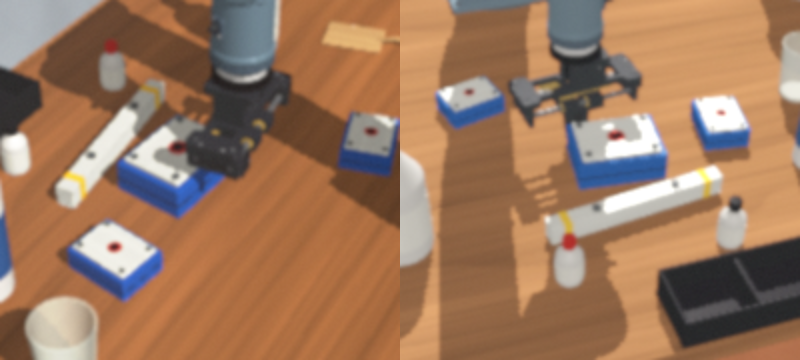

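>>> servo_tool --series '[{"fingers":0,"delta_pos":[6,0,0],"roll":0},{"fingers":0,"delta_pos":[6,0,0],"roll":0},{"fingers":0,"delta_pos":[4,0,0],"roll":0}]'

```text
time_s: 7.7
eef_pos: [0.5491, -0.0005, 0.009]
ee_rot: [-1.265, 1.131, -1.127]
force: [-6.7, -3.8, 4.2]
grip_width: 0.0005
```

```bash
python3 -c "
from h import *
track(8,(.612,.045))"
```

```text
scene cover (array([613.6,  46.3]), array([120.9,  95.2]), 89.7)
side cover (array([612.3,  50.5]), array([117.3,  89.2]), -88.6)
[ 5.501e-01 -2.000e-04  9.100e-03] 7.8
```

>>> servo_tool --series '[{"fingers":0,"delta_pos":[5,0,0],"roll":0},{"fingers":0,"delta_pos":[5,0,0],"roll":0},{"fingers":0,"delta_pos":[1,0,0],"roll":0},{"fingers":0,"delta_pos":[-10,1,0],"roll":0},{"fingers":0,"delta_pos":[-35,2,0],"roll":0}]'

```text
time_s: 8.3
eef_pos: [0.5209, 0.0066, 0.0104]
ee_rot: [-1.254, 1.121, -1.128]
force: [-0.3, 0.9, 0.2]
grip_width: 0.0003
```

>>> servo_tool --series '[{"fingers":1,"delta_pos":[-35,10,0],"roll":0},{"fingers":1,"delta_pos":[-10,25,0],"roll":0}]'

```text
time_s: 8.5
eef_pos: [0.4682, 0.039, 0.0096]
ee_rot: [-1.262, 1.129, -1.127]
force: [0.9, 0.4, -0.6]
grip_width: 0.0144
```

```bash
cat >> h.py <<'E'
def fence(o):
    for n,(p,d,c) in o.items():
        h=cv2.cvtColor(p,cv2.COLOR_BGR2HSV); y=cv2.inRange(h,(22,60,100),(38,255,255))>0
        print(n,'fence',rect(blob(c,d,white(p)|y,.030,.008,(.71,.05),.16)))
E
python3 -c "
from h import *
track(9,(.615,.048)); fence(load(9))"
```

```text
scene cover (array([622.6,  46.9]), array([128. ,  92.5]), -84.1)
side cover (array([619.2,  54.9]), array([117.8,  91. ]), -84.8)
[0.4707 0.0448 0.0101] 8.6
scene fence (array([716. ,  34.9]), array([261.8,  33.7]), -83.4)
side fence (array([708.2,  54.8]), array([235.9,  29.2]), -83.4)
```

View pics/c9.png

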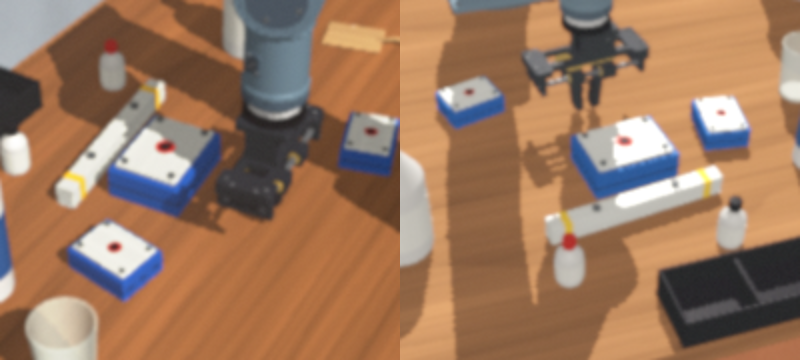

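>>> servo_tool --series '[{"fingers":1,"delta_pos":[12,-4,0],"roll":0},{"fingers":1,"delta_pos":[12,-4,0],"roll":0},{"fingers":1,"delta_pos":[0,0,0],"roll":0},{"fingers":1,"delta_pos":[0,0,0],"roll":0},{"fingers":1,"delta_pos":[0,0,0],"roll":0}]'

```text
time_s: 9.1
eef_pos: [0.4963, 0.0323, 0.0095]
ee_rot: [-1.261, 1.126, -1.126]
force: [0.1, -0.2, 0.0]
grip_width: 0.0627
```

>>> servo_tool --series '[{"fingers":1,"delta_pos":[0,0,0],"roll":0},{"fingers":1,"delta_pos":[0,0,0],"roll":0},{"fingers":1,"delta_pos":[0,0,0],"roll":0},{"fingers":1,"delta_pos":[0,0,0],"roll":0}]'

```text
time_s: 9.5
eef_pos: [0.4964, 0.0328, 0.0097]
ee_rot: [-1.261, 1.125, -1.125]
force: [0.6, 0.3, 0.1]
grip_width: 0.0882
```

```bash
python3 -c "
from h import *
from scipy.spatial.transform import Rotation as R
s=observe();M=R.from_rotvec(s['ee_rot']).as_matrix();print(np.degrees(np.arctan2(M[1,0],M[0,0])),M[:,1].round(3))
track(10,(.618,.048))"
```

```text
-83.49869346641586 [-0. -0. -1.]
scene cover (array([622.7,  46.9]), array([128. ,  92.2]), -84.1)
side cover (array([619.2,  54.9]), array([117.8,  91.5]), -85.4)
[0.4965 0.0328 0.0097] 9.6
```

>>> servo_tool --series '[{"fingers":1,"delta_pos":[20,2.3,0],"roll":0},{"fingers":1,"delta_pos":[15,1.7,0],"roll":0},{"fingers":1,"delta_pos":[8,1,0],"roll":0},{"fingers":1,"delta_pos":[8,1,0],"roll":0},{"fingers":1,"delta_pos":[6,0.7,0],"roll":0}]'

```text
time_s: 10.1
eef_pos: [0.5536, 0.0395, 0.0096]
ee_rot: [-1.261, 1.126, -1.125]
force: [-0.2, 0.2, 0.3]
grip_width: 0.088
```

>>> servo_tool --series '[{"fingers":1,"delta_pos":[6,0.7,0],"roll":0},{"fingers":1,"delta_pos":[6,0.7,0],"roll":0},{"fingers":1,"delta_pos":[5,0.6,0],"roll":0}]'

```text
time_s: 10.4
eef_pos: [0.5656, 0.0403, 0.0089]
ee_rot: [-1.27, 1.132, -1.122]
force: [-12.9, -2.1, 10.9]
grip_width: 0.088
```

```bash
python3 -c "
from h import *
track(11,(.635,.05))"
```

```text
scene cover (array([628.2,  52.3]), array([122.1,  95.6]), -85.1)
side cover (array([629. ,  56.9]), array([119.2,  88. ]), -83.1)
[0.5677 0.0407 0.0089] 10.5
```

View pics/c11.png

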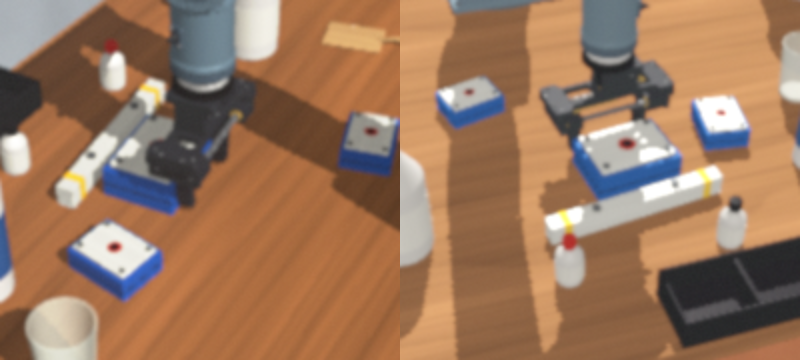

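>>> servo_tool --series '[{"fingers":1,"delta_pos":[5,0.6,0.5],"roll":0},{"fingers":1,"delta_pos":[5,0.6,0],"roll":0}]'

```text
time_s: 10.7
eef_pos: [0.5779, 0.0421, 0.0092]
ee_rot: [-1.265, 1.129, -1.123]
force: [-2.7, -0.3, -2.1]
grip_width: 0.088
```

>>> servo_tool --series '[{"fingers":1,"delta_pos":[4,0.5,0],"roll":0}]'

```text
time_s: 10.8
eef_pos: [0.5832, 0.0429, 0.0095]
ee_rot: [-1.263, 1.127, -1.124]
force: [-3.8, -0.4, -1.7]
grip_width: 0.088
```

```bash
python3 -c "
from h import *
track(12,(.64,.05))"
```

```text
scene cover (array([643.7,  54.4]), array([120.3,  97.6]), -83.6)
side cover (array([663. ,  72.8]), array([132.3,  77.2]), -58.2)
[0.5844 0.0431 0.0099] 10.9
```

View pics/c12.png

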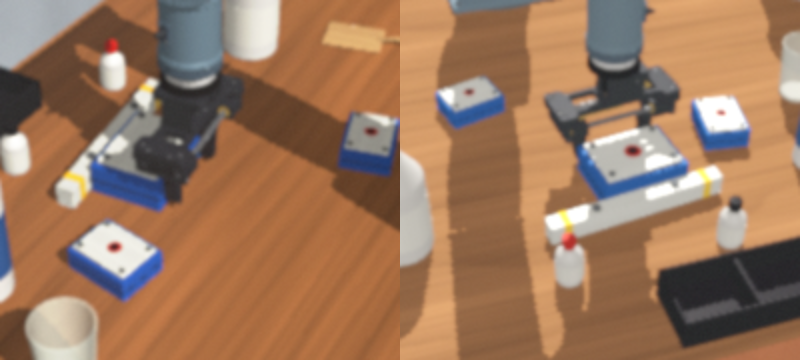

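>>> servo_tool --series '[{"fingers":1,"delta_pos":[3,0.3,0],"roll":0},{"fingers":1,"delta_pos":[2,0.2,0],"roll":0}]'

```text
time_s: 11.1
eef_pos: [0.5874, 0.0435, 0.0098]
ee_rot: [-1.264, 1.128, -1.124]
force: [-11.9, -1.3, 9.0]
grip_width: 0.0878
```

>>> servo_tool --series '[{"fingers":1,"delta_pos":[2,0.2,0],"roll":0}]'

```text
time_s: 11.2
eef_pos: [0.5874, 0.0434, 0.0098]
ee_rot: [-1.268, 1.131, -1.122]
force: [-18.4, -1.9, 15.0]
grip_width: 0.0884
```

>>> servo_tool --series '[{"fingers":1,"delta_pos":[2,0.2,0],"roll":0}]'

```text
time_s: 11.3
eef_pos: [0.5873, 0.0434, 0.0098]
ee_rot: [-1.271, 1.134, -1.12]
force: [-25.7, -1.3, 20.3]
grip_width: 0.0882
```

```bash
python3 -c "
from h import *
track(13,(.64,.05))
o=load(13)
cv2.imwrite('pics/d13.png',np.vstack([cv2.resize(o['side'][0][190:260,200:300],None,fx=5,fy=4,interpolation=2),cv2.resize(o['scene'][0][190:260,265:365],None,fx=5,fy=4,interpolation=2)]))"
```

```text
scene cover (array([650. ,  55.3]), array([120. ,  93.3]), -83.8)
side cover (array([666.4,  72.4]), array([136.9,  77.1]), -58.0)
[0.5873 0.0434 0.0098] 11.4
```

View pics/d13.png

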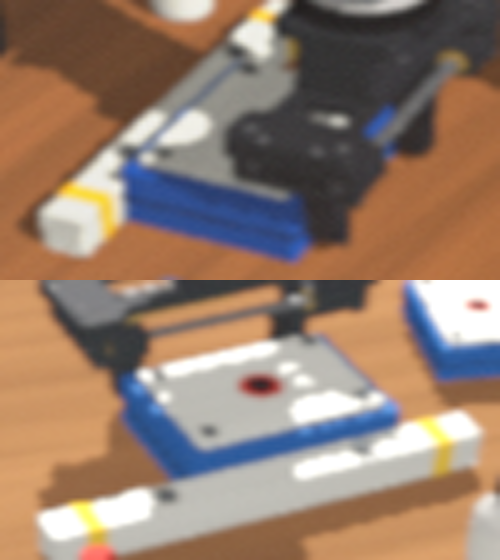

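>>> servo_tool --series '[{"fingers":1,"delta_pos":[-8,-0.9,0],"roll":0},{"fingers":1,"delta_pos":[-15,-1.7,0],"roll":0},{"fingers":1,"delta_pos":[-40,-4.5,0],"roll":0},{"fingers":1,"delta_pos":[-40,-4.5,0],"roll":0},{"fingers":1,"delta_pos":[-20,-2,0],"roll":0}]'

```text
time_s: 11.9
eef_pos: [0.4686, 0.0301, 0.0106]
ee_rot: [-1.26, 1.125, -1.126]
force: [-0.3, -0.5, 0.1]
grip_width: 0.0881
```

```bash
python3 -c "
from h import *
track(14,(.64,.05))
fence(load(14))
o=load(14)
for n,(p,d,c) in o.items():
    uv,X=cloud(c,d,np.ones(d.shape,bool)); nn=np.array([np.cos(np.deg2rad(6.5)),np.sin(np.deg2rad(6.5))]); u=np.array([-nn[1],nn[0]])
    r=X[:,:2]-[.7115,.0445]; a=r@nn; b=r@u
    print(n)
    for lo in range(-120,120,20):
        s=(b>lo/1e3)&(b<(lo+20)/1e3)
        f=s&(abs(X[:,2]-.030)<.006)&(abs(a)<.03); k=s&(abs(X[:,2]-.051)<.008)&(a<-.0)&(a>-.16)
        h=s&(abs(X[:,2])<.010)&(a<-.0)&(a>-.06)
        print(lo,(np.percentile(a[f],[2,98])*1e3).round(1) if f.sum()>4 else '',(np.percentile(a[k],[2,98])*1e3).round(1) if k.sum()>4 else '',h.sum())
cv2.imwrite('pics/d14.png',np.vstack([cv2.resize(o['side'][0][190:260,200:300],None,fx=5,fy=4,interpolation=2),cv2.resize(o['scene'][0][190:260,265:365],None,fx=5,fy=4,interpolation=2)]))"
```

```text
scene cover (array([650.8,  51.7]), array([127.2,  92. ]), -83.5)
side cover (array([647.1,  59.3]), array([118.,  92.]), -83.7)
[0.4689 0.0302 0.0106] 12.0
scene fence (array([712.9,  34.4]), array([261.8,  39.6]), -82.1)
side fence (array([706.3,  55.6]), array([238. ,  32.9]), -83.4)
scene
-120 [-14.7  11.7]  30
-100 [-11.7  12.1]  31
-80 [-12.1  12. ]  32
-60 [-25.1  13.2] [-108.8  -15.3] 27
-40 [-15.1  10.9] [-103.5  -15.1] 0
-20 [-15.1  11.6] [-103.3  -15.6] 0
0 [-15.6  12. ] [-102.7  -12.9] 0
20 [-15.8  12.2] [-102.9  -15. ] 0
40 [-14.8  12.1] [-102.   -16.4] 0
60 [-15.7  11.1] [-101.7  -14.8] 0
80 [-13.1  11.3] [-95.5 -34.8] 0
100 [-15.1  12.4]  17
side
-120 [-12.1  11.8]  85
-100 [-11.7  13. ]  11
-80 [-11.7  12. ]  0
-60 [-1.7 12.8] [-111.   -19.7] 0
-40 [-1.9 13.6] [-108.1  -15. ] 0
-20 [-0.5 13. ] [-108.6  -16. ] 0
0 [-2.3 13.4] [-107.   -20.1] 0
20 [-2.5 13.3] [-106.7  -18. ] 0
40 [-2.8 13.4] [-108.2  -17.8] 0
60 [-19.5  13.2] [-106.3  -15.5] 5
80 [-27.8  12.8] [-105.8  -17.8] 151
100 [-11.3  13.4]  129
```

View pics/d14.png

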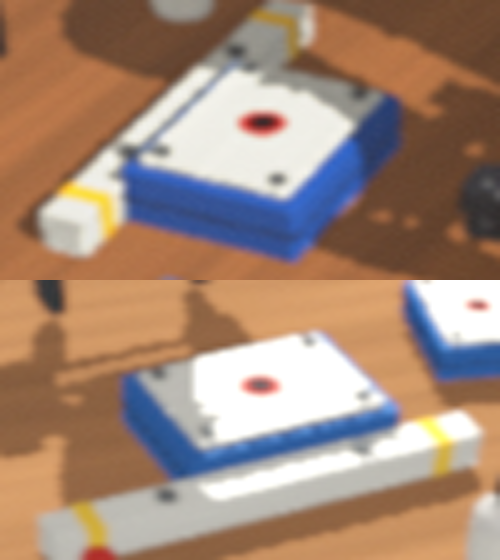

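Looks flush: depth puts the block centre about 61 mm from the fence centre (62 ideal), and the angles agree to about 0.1°. To seat it on any residual angle, I'll push once more at the middle of the face with closed fingers.

>>> servo_tool --series '[{"fingers":0,"delta_pos":[5,5,-1],"roll":0},{"fingers":0,"delta_pos":[10,1.1,0],"roll":0},{"fingers":0,"delta_pos":[10,1.1,0],"roll":0},{"fingers":0,"delta_pos":[10,1.1,0],"roll":0},{"fingers":0,"delta_pos":[10,1.1,0],"roll":0}]'

```text
time_s: 12.5
eef_pos: [0.5172, 0.04, 0.0092]
ee_rot: [-1.26, 1.125, -1.126]
force: [0.1, -0.1, -0.2]
grip_width: 0.0502
```

>>> servo_tool --series '[{"fingers":0,"delta_pos":[10,1.1,0],"roll":0},{"fingers":0,"delta_pos":[10,1.1,0],"roll":0},{"fingers":0,"delta_pos":[10,1.1,0],"roll":0},{"fingers":0,"delta_pos":[10,1.1,0],"roll":0},{"fingers":0,"delta_pos":[10,1.1,0],"roll":0}]'

```text
time_s: 13.0
eef_pos: [0.5663, 0.0454, 0.0092]
ee_rot: [-1.261, 1.125, -1.125]
force: [-0.1, -0.5, -0.1]
grip_width: 0.0101
```

>>> servo_tool --series '[{"fingers":0,"delta_pos":[7,0.8,0],"roll":0},{"fingers":0,"delta_pos":[7,0.8,0],"roll":0},{"fingers":0,"delta_pos":[3,0.3,0],"roll":0}]'

```text
time_s: 13.3
eef_pos: [0.5832, 0.0474, 0.0092]
ee_rot: [-1.26, 1.125, -1.125]
force: [0.4, -0.4, -0.8]
grip_width: 0.0002
```

>>> servo_tool --series '[{"fingers":0,"delta_pos":[3,0.3,0],"roll":0},{"fingers":0,"delta_pos":[3,0.3,0],"roll":0}]'

```text
time_s: 13.5
eef_pos: [0.587, 0.0477, 0.009]
ee_rot: [-1.264, 1.128, -1.124]
force: [-8.8, -1.1, 7.8]
grip_width: 0.0002
```

>>> servo_tool --series '[{"fingers":0,"delta_pos":[3,0.3,0],"roll":0},{"fingers":0,"delta_pos":[1,0.1,0],"roll":0}]'

```text
time_s: 13.7
eef_pos: [0.5868, 0.0476, 0.0084]
ee_rot: [-1.27, 1.133, -1.121]
force: [-16.0, -1.3, 13.9]
grip_width: 0.0003
```

>>> servo_tool --series '[{"fingers":0,"delta_pos":[3,0.3,0],"roll":0},{"fingers":0,"delta_pos":[0,0,0],"roll":0}]'

```text
time_s: 13.9
eef_pos: [0.5866, 0.0475, 0.008]
ee_rot: [-1.276, 1.137, -1.118]
force: [-22.1, -3.3, 18.0]
grip_width: 0.0003
```

>>> servo_tool --series '[{"fingers":0,"delta_pos":[-11,-1.2,0],"roll":0},{"fingers":0,"delta_pos":[-20,-2.3,0],"roll":0},{"fingers":0,"delta_pos":[-40,-4.5,0],"roll":0},{"fingers":0,"delta_pos":[-40,-4.5,10],"roll":0},{"fingers":0,"delta_pos":[0,-40,40],"roll":0}]'

```text
time_s: 14.4
eef_pos: [0.4759, 0.0048, 0.0521]
ee_rot: [-1.272, 1.128, -1.111]
force: [1.0, -0.2, 0.1]
grip_width: 0.0004
```

>>> servo_tool --series '[{"fingers":0,"delta_pos":[0,-40,40],"roll":0},{"fingers":0,"delta_pos":[0,-40,40],"roll":0},{"fingers":0,"delta_pos":[0,-40,0],"roll":0},{"fingers":0,"delta_pos":[0,-40,0],"roll":0},{"fingers":0,"delta_pos":[0,0,0],"roll":0}]'

```text
time_s: 14.9
eef_pos: [0.4839, -0.1568, 0.1258]
ee_rot: [-1.259, 1.129, -1.135]
force: [-0.8, 0.3, 0.3]
grip_width: 0.0005
```

```bash
python3 -c "
from h import *
track(15,(.64,.05))
o=load(15)
cv2.imwrite('pics/e15.png',np.vstack([cv2.resize(o['side'][0],None,fx=1,fy=.7),cv2.resize(o['scene'][0],None,fx=1,fy=.7)]))
cv2.imwrite('pics/d15.png',np.vstack([cv2.resize(o['side'][0][190:260,200:300],None,fx=5,fy=4,interpolation=2),cv2.resize(o['scene'][0][190:260,265:365],None,fx=5,fy=4,interpolation=2)]))"
```

```text
scene cover (array([650.8,  51.7]), array([127.2,  92. ]), -83.5)
side cover (array([647.4,  59.2]), array([117.8,  91. ]), -83.6)
[ 0.4843 -0.1508  0.1253] 15.0
```

View pics/d15.png

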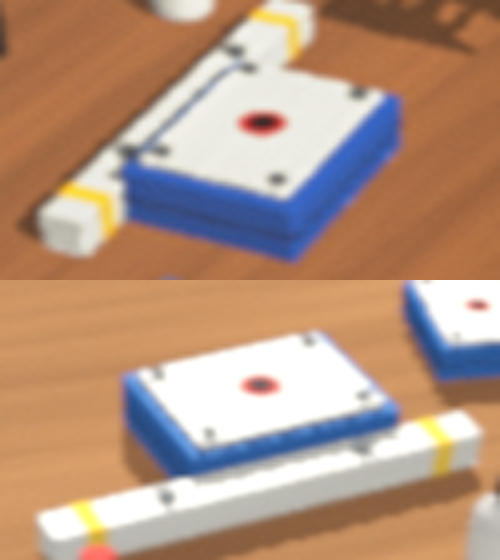

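View pics/e15.png

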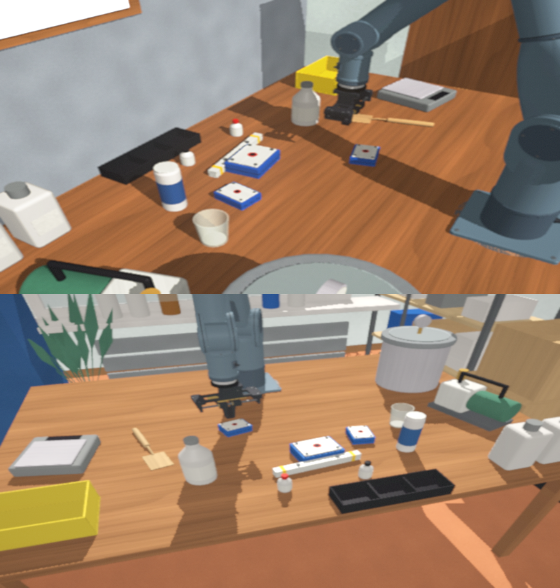

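The block lies along the fence. In the crop its fence-side corners are at about (175,475) and (398,410), inside the bands at (88,520) and (432,440). The second push did not move it, and the bystanders look unmoved. Handing in.

```bash
python3 -c "
from bench import observe, eyes, manip
print(manip.sign_off(), observe()['time_s'])"
```

```text
the job is handed in; nothing more can be done
the job is handed in; nothing more can be done
```

The mould block now sits with a long side flat against the stop fence, with the whole block between the two yellow bands. I handed the job in about 15 s into the 58 s allowed.

- **Turning:** I turned the block about 55° with closed-finger nudges on its sides near two corners, first the robot-side corner, then the -y corner, then the robot-side one again. It was then within about 1 to 2° of the fence direction and still about 29 mm clear of it.
- **Pushing up:** I pushed it to the fence with the open fingers along the robot-side long side, then seated it with a closed-finger push at the middle of that side.
- **Last checks:**
  - The block's long axis read -83.5° and -83.6° in the two cameras, against about -83.4° for the fence.
  - Its centre is about 61 mm from the fence's centre line (62 mm would be exact contact).
  - The finger push stalled at the same place both times, and the block did not move on the second push.
  - It sits about 18 mm off the middle of the fence toward +y, so about 17 mm remains to the nearer band.
  - The arm had backed off, and the last pictures show the cup, bottles, can and spatula where they were. I checked those by eye only.
- **Disagreements:**
  - The two cameras differed by about 3 to 8 mm on the block's centre, so I used their average. A gap of 1 to 2 mm could not be told from contact by vision alone, so I relied on the stall for that.
  - One earlier scene fit of the fence read -82.1°, and some side-view fits were spoiled by the arm hiding the block.
  - During pushes the fingers felt an upward force of up to 20 N. I lowered them to about 10 mm above the bench after first seeing it, but it came back in the later pushes. I saw no tipping.

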